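Clear the dissecting tray

TASK

Clear the dissecting tray after class. Unscrew the lid of the white specimen tub, lift it off and lay it down flat, clear of the tub; put every shell (clam, whelk, sea urchin) into the tub and leave the tub open so that they can dry. Press the elbow lever of the steel discard bin all the way down to tip its lid fully up, put every petri dish in the bin, and push the bin's lid shut again; leave the magnifier and everything else where it stands.

Things in the scene. Friction and masses are not known exactly. Their poses are not given: they have to be found in the camera images.
- tub_mouth (a point): Centre of the mouth of the white plastic specimen tub, at rim height, 132 mm above the bench; z up. Mouth 104 mm wide inside; tub 124 mm in diameter, floor 6 mm above the bench. It stands in a rubber-lined holder ring (144 mm wide, 18 mm high, four feet to 90 mm from the axis) screwed to the bench and cannot move or turn.
- lid_hub (a point): The tub's black screw lid: a cap 136 mm wide and 30 mm high with a round fluted grip hub on top, 50 mm wide and 30 mm high, 60 mm overall; 120 to 210 g. This point is on its axis half-way up the hub, 45 mm above the skirt's lower edge: 151 mm above the bench while screwed down, 45 mm when it lies right way up on the bench. z is its axis, up.
- lid_edge (a point): Centre of the lower edge of the lid's skirt, on its axis. The lid starts screwed fully down. Turned anticlockwise seen from above it climbs 8 mm a turn; it has about 2 mm of axial play and stays put between grips. Until about two full turns (16 mm up) it cannot be lifted; then the thread lets go and it lifts off freely.
- bin_mouth (a point): Centre of the mouth of the square stainless steel discard bin, 110 mm above the bench; axes are the bin's: z up, y from the lever side (-y) across the mouth towards the lid's free edge (+y), x along the hinge. The bin is fixed to the bench, 130 mm by 130 mm outside, 110 mm tall, 4 mm walls and floor.
- bin_hinge (a point): Middle of the hinge line of the bin's lid: on the bin's -y rim (71 mm from the bin's centre), 114 mm above the bench; the hinge runs along the bin's x; the axes are the bin's. The steel lid, 134 mm by 138 mm and 4 mm thick, covers the mouth from here.
- bin_lid (a joint): Angle of the bin's lid: 0 shut, 1.5 rad tipped fully up against its stop, nearly upright, its edge 252 mm above the bench. Lid and elbow lever are one rigid piece on the hinge, like a seesaw: pressing the lever tips the lid up. The hinge is stiff (about 4 N at the lever's pad) and stays where it is left; to shut it, push the lid over and down.
- lever_root (a point): The bin's elbow lever, a steel arm with a black pad, part of the lid; this point is on the hinge line and turns with it. It reaches 92 mm out from the hinge, away from the lid: sloping up at 48 degrees with the lid shut, down at 38 degrees with the lid fully up. Pressing straight down 58 mm out from the hinge (level, bin's -y) follows it from 68 mm above the hinge to 40 mm below.
- lever_pad (a point): Upper side of the elbow lever's black pad (46 mm long along the lever, 50 mm wide along the bin's x), 75 mm along the lever from the hinge; this is the spot to press.
- tray: White dissecting tray, 250 mm (its x) by 340 mm (its y), fixed; this is the centre of its underside. Floor 3 mm above the bench, rim 13 mm high. Shells, dishes and the loupe start in it, at most six things, about 110 to 120 mm apart.
- clam_c (a point): Closed clam shell: smooth tan oval, 66 mm long (its x), 48 mm wide (its y), 34 mm high. Weighs 50 to 80 g, rigid. Belongs in the tub. Absent in some starts. This point is its centre, half-way up; x along its length, z up.
- whelk_c (a point): Whelk shell: pale spindle, 78 mm long (its x, the thin spire at +x), up to 49 mm wide (its y), 38 mm high. Weighs 50 to 80 g, rigid. Belongs in the tub. Absent in some starts. This point is its centre, half-way up; x along its length, z up.
- urchin_c (a point): Sea urchin test: grey flattened dome, round, 62 mm in diameter, 36 mm high, with rows of bumps. Weighs 50 to 80 g, rigid. Belongs in the tub. Absent in some starts. This point is its centre, half-way up; z up.
- dish1_c (a point): Closed petri dish: flat round clear plastic dish with amber agar, 60 mm in diameter, 16 mm high, 30 g. Belongs in the discard bin. Absent in some starts. This point is its centre, half-way up; z up.
- dish2_c (a point): Closed petri dish: flat round clear plastic dish with amber agar, 60 mm in diameter, 16 mm high, 30 g. Belongs in the discard bin. Absent in some starts. This point is its centre, half-way up; z up.
- loupe: Bystander: black stand magnifier, 44 mm in diameter and 44 mm tall, standing in the tray; it stays there. Origin under its foot.
- marker: Bystander: grey and black marker pen, 140 mm long, lying on the bench beyond the tray. Origin under its middle.
- forceps: Bystander: steel forceps, 125 mm long, lying flat on the bench between robot and tray. Origin under their middle.
- beaker: Bystander: small glass beaker, 54 mm in diameter, 68 mm tall, standing on the robot's side between tray and bin. Origin under its foot.
- wash_bottle: Bystander: white wash bottle, 68 mm in diameter, 185 mm tall, standing beyond the tray to the left. Origin under its foot.
- slide_box: Bystander: wooden slide box, 85 by 140 by 30 mm, beyond the bin. Origin under its middle.

How it is judged:
By the outcome, as a careful person would: the job done as asked, in the order asked, and still so for the second after the job is handed in, with the robot touching nothing.
Of clam, whelk, urchin only 1 to 3 are there at a start; the rules pass over those that are not, and their reading is None.
Of dish1, dish2 only 1 to 2 are there at a start; the rules pass over those that are not, and their reading is None.
At some moment in a run one of clam, whelk, urchin, dish1, dish2 may be knocked a few centimetres aside while the robot is not near it.
Once in a run the grip may slacken for a moment while it holds something.
It also fails if it takes over 210 s, if anything falls off the work surface, if the arm or the gripper's body presses on something with over 40 N, if the wrist force passes 120 N, or if a joint passes its speed limit or range.

ROBOT

A 7-joint arm with a two-finger parallel gripper is mounted at the origin on the work surface. World frame = base frame: x ahead of the robot, y to its left, z up, the work surface at z = 0. Lengths are in m, angles in rad, forces in N, time in s.
With the tool pointing down it reaches from about 0.4 to 0.85 m from the base axis. Payload 10.4 kg.
Tool frame: the origin (TCP) lies between the finger pads; the fingertips stand ahead of it and the grasp point (between the pads) lies 5 mm behind it (manip.tip_extent is the z of the fingertips in the tool frame, in m); z points along the fingers, y is the line along which they close (so a half turn about z gives the same grasp; the last joint's range is limited). The gripper opens to 85 mm and grips with 20 to 120 N. Pads are 22 mm wide; open, the fingers measure 114 mm over their backs; the gripper's body (76 mm by 85 mm) begins 54 mm behind the grasp point. The pads swing forward as they close: fully open they stand 13 mm farther back than shut.
Start: joints at [-1.155, 0.332, -0.065, 1.46, 0.022, 1.35, -0.088], TCP at [0.266, 0.566, 0.245] pointing down, gripper open.
Joint ranges: [-2.6, 2.6], [-0.5, 2.12], [-1.47, 1.34], [0.16, 2.42], [-1.27, 4.41], [0.06, 2.06], [-2.6, 2.6]. Speed limits (rad/s): [2.22, 2.22, 2.79, 2.79, 3.14, 3.14, 3.14].

INTERFACE

Orientations are given as a unit quaternion [x, y, z, w].
In Python, from workcell import status, viewer, manip gives the robot as it stands.
- The arm moves only by the tool play_rows, never from a script. Its argument "plan" is one flat list of numbers, 7 for each row, row after row: the turn, a rotation vector about the tool's x, y, z in degrees, then the shift along the tool's x, y, z in m, then the opening, from 0 (shut) to 1 (fully open). In form: [ax, ay, az, dx, dy, dz, grip, ax, ay, az, dx, dy, dz, grip, ...]. A call has 1 to 20 rows; each row is the pose to reach, as a shift and turn from the pose commanded when the call began, along the tool's axes at that moment; what a row does not reach only later rows make up. A row lasts 1/8 s, in which the tool goes at most 62.5 mm and 10.7 degrees, less where a joint would pass 70% of its speed; a pose out of reach is approached as far as the arm can. A call with a gripper value outside its range is refused whole. The fingers move at their own pace and stop on an object; "squeeze" is the grip in N (left out, the last holds). Time passes only in rows, so rows that repeat a pose let the fingers close. It gives the time, the measured TCP pose, the force, the opening and the grip force at its end, in the units of the state.
- status.get_obs(): the state, without advancing time (a new reading comes with each control period).
- viewer.camera(name): name is "scene" or "side" or "wrist"; returns the picture (420x560x3 uint8, red, green, blue); there is no depth.
- viewer.camera_model(name): a dict with "fx", "fy", "cx", "cy" (pixels), "D" ([k1, k2, p1, p2, k3] as OpenCV has them; the pictures are not rectified), "R" (3x3) and "t" (3): a world point X has camera coordinates R X + t. Camera axes: x right, y down, z forward; pixel columns grow to the right and rows downward; lengths in m; the calibration is good to about 2 mm. A picture is of the moment at which its call begins: read the wrist's pose just before it. camera_model takes no time and is no camera call; for the wrist camera it gives the pose at the moment of the call.
- manip.hand_in(): hands the job in; it is judged then, once.
The state is a dict: "clock": time; "joint_pos": joint angles; "joint_velocities": joint speeds; "tau": joint torques, N m; "position": TCP position; "ee_rot": TCP orientation; "ft_force": force on the tool from outside, world axes, zero at the start; "torque": the same for the moment, N m; "grip_width": opening from 0.0 (shut) to 1.0 (fully open); "grasp_force": force on a finger pad.
Only numpy, scipy, OpenCV 4.12 (cv2) and the standard library are available. Lean on these libraries where they do the work, as an engineer would, in place of code of your own. Each camera call takes 0.05 s, during which the arm holds its last target. There are 200 camera calls.

## Working session

There is one attempt and no reset: what is moved stays moved. The work goes in short steps, Python scripts to look and compute and a tool call to move; the robot and the scene stay as the last step left them, time stands still between calls to the robot, and variables do not carry over. Pictures are saved under pics/ and viewed, at most 14 in all, crops included, and the job is handed in when it is done.

Besides the shell and the picture viewer there is one more tool, called after "Request:" as name(argument=value, ...) on one line, values as JSON. play_rows: Moves the arm, as the interface text tells. Its arguments: {"type":"object","properties":{"plan":{"type":"array","items":{"type":"number"}},"squeeze":{"type":"number"}},"required":["plan"]}

```bash
ls; mkdir -p pics; python3 - <<'E'
from workcell import status, viewer, manip
import cv2, numpy as np
o=status.get_obs()
for k in o: print(k, np.round(o[k],3))
print(manip.tip_extent)
for n in ("scene","side"):
    im=viewer.camera(n); cv2.imwrite(f"pics/{n}0.png",im[:,:,::-1])
    m=viewer.camera_model(n); print(n,{k:np.round(m[k],3).tolist() for k in m})
    
E
```

```text
pics
clock 0.0
joint_pos [-1.155  0.333 -0.065  1.461  0.022  1.35  -0.089]
joint_velocities [ 0.    -0.     0.001  0.    -0.     0.001  0.   ]
tau [-1.0000e-03 -6.2545e+01  4.9000e-02 -3.9161e+01  1.6000e-02  1.0000e-02
 -0.0000e+00]
position [0.265 0.565 0.244]
ee_rot [ 0.218  0.976 -0.001 -0.   ]
ft_force [0.426 1.013 0.757]
torque [-0.052  0.016 -0.023]
grasp_force 0.0
grip_width 0.998
0.014
scene {'fx': 487.813, 'fy': 487.813, 'cx': 279.897, 'cy': 204.057, 'D': [-0.027, 0.0, 0.0, 0.0, 0.0], 'R': [[0.04, 0.999, -0.01], [0.772, -0.037, -0.635], [-0.635, 0.017, -0.773]], 't': [0.005, -0.366, 1.649]}
side {'fx': 522.08, 'fy': 522.08, 'cx': 280.303, 'cy': 208.284, 'D': [-0.02, 0.0, 0.0, 0.0, 0.0], 'R': [[0.903, -0.43, 0.01], [-0.315, -0.676, -0.666], [0.293, 0.598, -0.746]], 't': [-0.543, 0.258, 1.166]}
```

View pics/scene0.png

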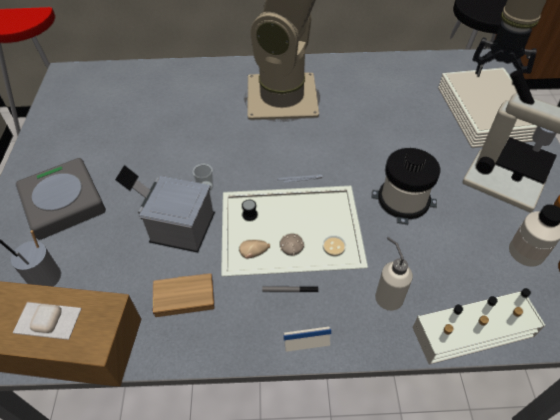

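View pics/side0.png

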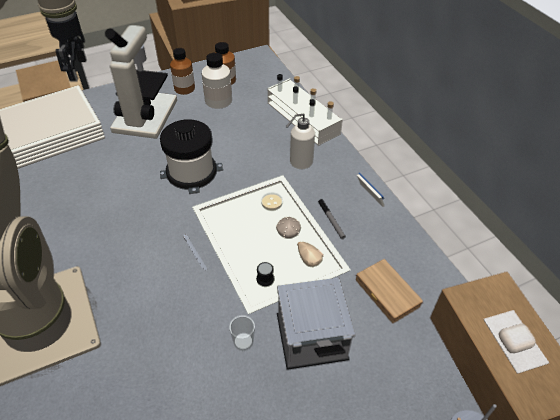

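```bash
cat > h.py <<'E'
import cv2, numpy as np
from scipy.spatial.transform import Rotation as Rn
from workcell import status, viewer, manip
def ray(m,uv):
    K=np.array([[m["fx"],0,m["cx"]],[0,m["fy"],m["cy"]],[0,0,1]])
    p=cv2.undistortPoints(np.array(uv,float).reshape(-1,1,2),K,np.array(m["D"],float)).reshape(-1,2)
    R=np.array(m["R"]);t=np.array(m["t"])
    return -R.T@t, np.c_[p,np.ones(len(p))]@R
def plane(m,uv,z):
    c,d=ray(m,uv); return c+d*((z-c[2])/d[:,2])[:,None]
def tri(ms,uvs):
    A=np.zeros((3,3));b=np.zeros(3)
    for m,uv in zip(ms,uvs):
        c,d=ray(m,[uv]);d=d[0]/np.linalg.norm(d[0]);P=np.eye(3)-np.outer(d,d);A+=P;b+=P@c
    return np.linalg.solve(A,b)
def proj(m,X):
    K=np.array([[m["fx"],0,m["cx"]],[0,m["fy"],m["cy"]],[0,0,1]])
    return cv2.projectPoints(np.array(X,float).reshape(-1,3),cv2.Rodrigues(np.array(m["R"]))[0],np.array(m["t"],float),K,np.array(m["D"],float))[0].reshape(-1,2)
def to_tool(X):   # world point -> shift in the current tool axes (measured pose)
    o=status.get_obs(); return Rn.from_quat(o["ee_rot"]).inv().apply(np.array(X)-o["position"])
def shot(name,n):
    m=viewer.camera_model(n) ; im=viewer.camera(n); cv2.imwrite(f"pics/{name}.png",im[:,:,::-1]); return m,im
E
python3 - <<'E'
from h import *
s=cv2.imread("pics/scene0.png");d=cv2.imread("pics/side0.png")
def crop(im,x,y,w,h,k): return cv2.resize(im[y:y+h,x:x+w],None,fx=k,fy=k,interpolation=cv2.INTER_CUBIC)
a=np.vstack([np.hstack([crop(s,110,155,110,100,3.6),crop(s,365,140,110,100,3.6)])[:300],np.hstack([crop(d,265,270,110,100,3.6),crop(d,140,110,110,100,3.6)])[:300]])
a=np.vstack([np.hstack([crop(s,110,160,130,97,3),crop(s,365,145,130,97,3)]),np.hstack([crop(d,260,270,130,97,3),crop(d,140,110,130,97,3)])])
cv2.imwrite("pics/c1.png",a);print(a.shape)
S=viewer.camera_model("scene");D=viewer.camera_model("side")
for n,p,z in (("whelk",(254,248),.022),("urchin",(292,243),.025),("dish",(334,245),.012),("loupe",(249,209),.03),("lid",(411,165),.14),("bottle",(393,290),.09),("beaker",(203,176),.034)): print(n,plane(S,[p],z).round(3))
for n,p,z in (("whelk",(311,255),.022),("urchin",(288,227),.025),("dish",(272,201),.012)): print(n,plane(D,[p],z).round(3))
E
```

```text
(582, 780, 3)
whelk [[ 0.632 -0.095  0.022]]
urchin [[0.623 0.001 0.025]]
dish [[0.625 0.109 0.012]]
loupe [[ 0.511 -0.107  0.03 ]]
lid [[0.476 0.313 0.14 ]]
bottle [[0.804 0.214 0.09 ]]
beaker [[ 0.389 -0.236  0.034]]
whelk [[ 0.634 -0.104  0.022]]
urchin [[ 0.621 -0.003  0.025]]
dish [[0.627 0.107 0.012]]
```

View pics/c1.png

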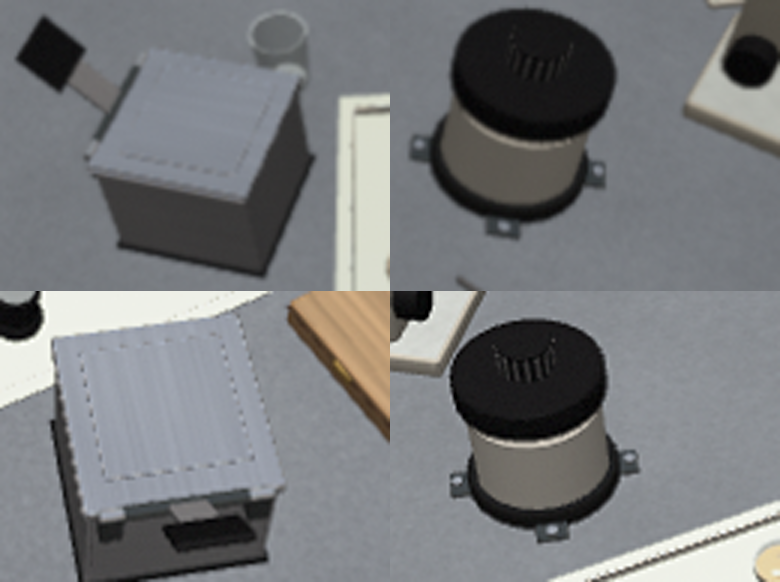

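```bash
python3 - <<'E'
from h import *
S=viewer.camera_model("scene");D=viewer.camera_model("side")
print("lid",tri([S,D],[(413,169),(186.2,140)]).round(4), plane(S,[(413,169)],.13).round(3),plane(D,[(186.2,140)],.13).round(3))
sc=np.array([(148,50),(301,77),(245,195),(92,165)])/3+[110,160]
dc=np.array([(55,338),(237,318),(282,485),(92,515)]);dc=(dc-[0,291])/3+[260,270]
P=plane(S,sc,.117);Q=plane(D,dc,.117)
print(P.round(3),P.mean(0).round(4));print(Q.round(3),Q.mean(0).round(4))
print([np.linalg.norm(P[i]-P[i-1]).round(3) for i in range(4)],[np.linalg.norm(Q[i]-Q[i-1]).round(3) for i in range(4)])
print("pad",tri([S,D],[(127.3,177.3),(330,350)]).round(3))
# tub mouth white collar and holder check: feet centres
print("foot",plane(S,np.array([(421-390,149),(596-390,173),(504-390,226)])/3+[365,145],.004).round(3))
print("foot",plane(D,np.array([(459-390,485-291),(628-390,461-291),(552-390,530-291)])/3+[140,110],.004).round(3))
for nm,m,f in (("scene",S,"pics/scene0.png"),("side",D,"pics/side0.png")):
    im=cv2.imread(f); hsv=cv2.cvtColor(im,cv2.COLOR_BGR2HSV)
    # non-tray things inside tray
    tr=proj(m,[(.49,-.16,.003),(.49,.16,.003),(.69,.16,.003),(.69,-.16,.003)]).astype(np.int32)
    z=np.zeros(im.shape[:2],np.uint8);cv2.fillConvexPoly(z,tr,255)
    tray=((im.min(2)>195))
    mk=(z>0)&~tray; mk=cv2.morphologyEx(mk.astype(np.uint8),cv2.MORPH_OPEN,np.ones((3,3)))
    n,l,st,c=cv2.connectedComponentsWithStats(mk)
    for i in range(1,n):
        if st[i,4]>60:
            (cx,cy),sz,a=cv2.minAreaRect(np.argwhere(l==i)[:,::-1].astype(np.float32))
            print(nm,st[i],c[i].round(1),plane(m,[c[i]],.018).round(3),np.array(sz).round(1),round(a))
E
```

```text
lid [0.4703 0.3227 0.1168] [[0.48  0.319 0.13 ]] [[0.467 0.305 0.13 ]]
[[ 0.463 -0.334  0.117]
 [ 0.501 -0.2    0.117]
 [ 0.624 -0.238  0.117]
 [ 0.588 -0.365  0.117]] [ 0.5437 -0.2842  0.117 ]
[[ 0.497 -0.206  0.117]
 [ 0.621 -0.246  0.117]
 [ 0.583 -0.373  0.117]
 [ 0.461 -0.339  0.117]] [ 0.5405 -0.2909  0.117 ]
[np.float64(0.128), np.float64(0.139), np.float64(0.129), np.float64(0.131)] [np.float64(0.138), np.float64(0.131), np.float64(0.133), np.float64(0.127)]
pad [ 0.508 -0.399  0.166]
foot [[0.456 0.244 0.004]
 [0.492 0.4   0.004]
 [0.549 0.303 0.004]]
foot [[0.393 0.336 0.004]
 [0.549 0.299 0.004]
 [0.453 0.243 0.004]]
scene [241 208  18  14 218] [249.6 214.3] [[ 0.52  -0.106  0.018]] [13. 17.] 90
scene [279 232  26  25 512] [291.5 244.2] [[0.622 0.    0.018]] [24. 25.] 90
scene [322 235  24  23 434] [333.7 245.9] [[0.632 0.107 0.018]] [22. 23.] 90
scene [238 239  33  21 528] [253.  248.1] [[ 0.629 -0.098  0.018]] [20. 32.] 90
side [261 193  21  18 290] [271.4 201.6] [[0.622 0.101 0.018]] [17. 20.] 90
side [276 217  25  22 431] [288.2 227.4] [[0.624 0.001 0.018]] [21. 24.] 90
side [297 242  27  25 463] [309.5 254.2] [[ 0.634 -0.097  0.018]] [30.4 19.8] 45
side [256 262  19  25 391] [265.1 274.2] [[ 0.511 -0.105  0.018]] [24. 18.] 90
side [277 282  26  12 149] [287.  286.9] [[ 0.542 -0.159  0.018]] [ 8.1 26.3] 82
```

```bash
cat >> h.py <<'E'
def go(X,yaw=None):
    """shift in tool axes to world X, and az (deg) so tool y points along yaw (world deg, mod 180)"""
    o=status.get_obs();R=Rn.from_quat(o["ee_rot"]);y=R.as_matrix()[:,1]
    a=np.degrees(np.arctan2(y[1],y[0])); s=f"shift {to_tool(X).round(4).tolist()} yaw {a:.1f} j7 {o['joint_pos'][6]:.2f}"
    if yaw is not None: s+=f" az {-((yaw-a+90)%180-90):.1f}"
    print(s, "tilt",R.as_matrix()[:,2].round(3))
E
python3 - <<'E'
from h import *
go((.265,.32,.38)); go((.45,.32,.38),90)
S=viewer.camera_model("scene")
print(plane(S,[(465,190),(520,205),(485,165),(535,250),(320,290)],0).round(3))
print(plane(S,[(220,195),(357,188),(365,270),(222,272)],.013).round(3))
E
```

```text
shift [-0.1039, -0.2226, -0.1351] yaw 64.9 j7 -0.09 tilt [-0.    -0.001 -1.   ]
shift [-0.2714, -0.144, -0.1352] yaw 64.9 j7 -0.09 az -25.1 tilt [-0.    -0.001 -1.   ]
[[0.447 0.501 0.   ]
 [0.509 0.638 0.   ]
 [0.354 0.588 0.   ]
 [0.658 0.624 0.   ]
 [0.746 0.062 0.   ]]
[[ 0.444 -0.189  0.013]
 [ 0.436  0.194  0.013]
 [ 0.703  0.176  0.013]
 [ 0.693 -0.174  0.013]]
```

Request:
play_rows(plan=[0,0,0,0,0,-0.06,1,0,0,0,-0.02,-0.06,-0.1,1,0,0,0,-0.05,-0.11,-0.135,1,0,0,0,-0.08,-0.17,-0.135,1,0,0,0,-0.105,-0.222,-0.135,1,0,0,-10,-0.16,-0.197,-0.135,1,0,0,-20,-0.215,-0.17,-0.135,1,0,0,-25,-0.27,-0.144,-0.135,1,0,0,-25,-0.27,-0.144,-0.135,1,0,0,-25,-0.27,-0.144,-0.135,1,0,0,-25,-0.27,-0.144,-0.135,1])

```text
clock: 1.48
position: [0.4476, 0.3213, 0.3807]
ee_rot: [0.001, 1.0, 0.0, -0.0]
ft_force: [-0.3, -0.7, 0.2]
grip_width: 1.002
grasp_force: 0.0
```

```bash
python3 - <<'E'
from h import *
m,im=shot("w1","wrist")
o=status.get_obs();print(o["clock"],np.round(o["position"],3),np.round(o["joint_pos"],2))
print("cam",(-np.array(m["R"]).T@m["t"]).round(3)); print(proj(m,[(.4725,.32,.136),(.4725,.32,.166)]).round(0))
mk=(im.max(2)<45).astype(np.uint8); n,l,st,c=cv2.connectedComponentsWithStats(mk)
for i in range(1,n):
    if st[i,4]>400: print(st[i],c[i])
E
```

```text
1.525 [0.448 0.321 0.381] [-0.9   0.13  0.22  1.44 -0.03  1.58  0.89]
cam [0.366 0.321 0.508]
[[281. 200.]
 [281. 207.]]
[ 231  137  101  108 3724] [285.12889366 203.62325456]
[417 136  36  31 554] [434.04512635 151.05595668]
[ 450  154  104   72 4117] [502.97983969 185.43235366]
[ 13 189  38  28 523] [ 35.94837476 200.34225621]
[536 257  24  31 552] [549.33333333 270.78985507]
[    0   270   560   150 37488] [286.55257682 371.54964255]
```

View pics/w1.png

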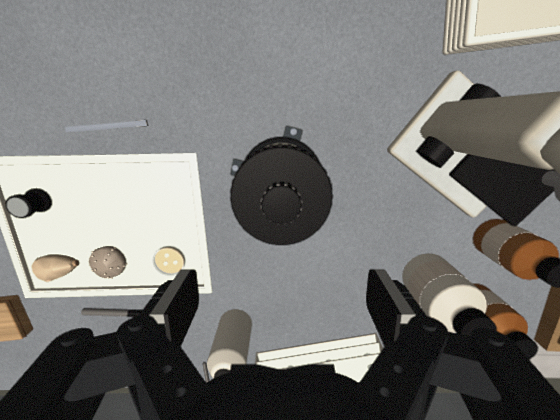

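```bash
python3 - <<'E'
from h import *
m=viewer.camera_model("wrist");print(m["fx"])
im=cv2.imread("pics/w1.png")
mk=(im.max(2)<80).astype(np.uint8);mk[:, :225]=0;mk[:,340:]=0;mk[260:]=0;mk[:165]=0
p=cv2.findContours(mk,0,2)[0];p=max(p,key=len).reshape(-1,2);p=p[(p[:,1]>175)]
print("cap",cv2.fitEllipse(p.astype(np.float32)), cv2.minEnclosingCircle(p))
for z,uv in ((.136,(281,196)),(.166,(281,204))): print(plane(m,[uv],z).round(4))
print("whelk,urchin,dish",plane(m,[(53,267),(108,262),(169,260)],.02).round(3))
X=plane(m,[(281,198)],.136)[0]; go((.4725,.319,.155),90)
E
```

```text
292.58491255569396
cap ((281.0582580566406, 194.8672332763672), (98.71388244628906, 101.34221649169922), 88.49507141113281) ((280.9139709472656, 194.61328125), 51.198265075683594)
[[0.4666 0.32   0.136 ]]
[[0.4686 0.32   0.166 ]]
whelk,urchin,dish [[ 0.633 -0.101  0.02 ]
 [ 0.623  0.001  0.02 ]
 [ 0.62   0.112  0.02 ]]
shift [-0.0249, -0.0025, 0.2258] yaw 89.9 j7 0.89 az -0.1 tilt [ 0.     0.001 -1.   ]
```

Request:
play_rows(plan=[0,0,10,-0.021,-0.001,0.05,1,0,0,20,-0.021,-0.001,0.1,1,0,0,30,-0.021,-0.001,0.15,1,0,0,40,-0.021,-0.001,0.18,1,0,0,50,-0.021,-0.001,0.18,1,0,0,60,-0.021,-0.001,0.18,1,0,0,70,-0.021,-0.001,0.18,1,0,0,80,-0.021,-0.001,0.18,1,0,0,90,-0.021,-0.001,0.18,1,0,0,90,-0.021,-0.001,0.18,1])

```text
clock: 2.78
position: [0.469, 0.3203, 0.2008]
ee_rot: [0.707, 0.707, 0.0, -0.0]
ft_force: [-0.2, -0.1, 0.7]
grip_width: 0.999
grasp_force: 0.0
```

```bash
python3 - <<'E'
from h import *
go((.469,.320,.155));print(np.round(status.get_obs()["joint_pos"],2))
E
```

```text
shift [-0.0004, 0.0, 0.0458] yaw -0.0 j7 -0.60 tilt [ 0.     0.001 -1.   ]
[-1.01  0.24  0.38  1.7  -0.09  1.22 -0.6 ]
```

Request:
play_rows(plan=[0,0,10,0,0,0,1,0,0,20,0,0,0,1,0,0,30,0,0,0,1,0,0,40,0,0,0,1,0,0,50,0,0,0,1,0,0,60,0,0,0.01,1,0,0,70,0,0,0.02,1,0,0,80,0,0,0.03,1,0,0,90,0,0,0.04,1,0,0,100,0,0,0.046,1,0,0,100,0,0,0.046,1,0,0,100,0,0,0.046,0.3,0,0,100,0,0,0.046,0.3,0,0,100,0,0,0.046,0.3,0,0,100,0,0,0.046,0.3,0,0,100,0,0,0.046,0.3], squeeze=60)

```text
clock: 4.78
position: [0.4701, 0.32, 0.1551]
ee_rot: [0.996, -0.088, 0.0, -0.001]
ft_force: [-1.3, -0.4, 5.9]
grip_width: 0.567
grasp_force: 62.2
```

```bash
python3 - <<'E'
from h import *
go((.469,.320,.155));o=status.get_obs();print(np.round(o["joint_pos"],2),np.round(o["torque"],2))
E
```

```text
shift [-0.0011, 0.0002, 0.0001] yaw -100.0 j7 -2.27 tilt [ 0.001  0.001 -1.   ]
[-1.18  0.31  0.6   1.76 -0.19  1.14 -2.27] [-0.2   0.31  0.11]
```

Request:
play_rows(plan=[0,0,-10,0,0,-0.0002,0.3,0,0,-20,0,0,-0.0004,0.3,0,0,-30,0,0,-0.0007,0.3,0,0,-40,0,0,-0.0009,0.3,0,0,-50,0,0,-0.0011,0.3,0,0,-60,0,0,-0.0013,0.3,0,0,-70,0,0,-0.0016,0.3,0,0,-80,0,0,-0.0018,0.3,0,0,-90,0,0,-0.002,0.3,0,0,-100,0,0,-0.0022,0.3,0,0,-110,0,0,-0.0024,0.3,0,0,-120,0,0,-0.0027,0.3,0,0,-130,0,0,-0.0029,0.3,0,0,-140,0,0,-0.0031,0.3,0,0,-140,0,0,-0.0031,0.3])

```text
clock: 6.65
position: [0.4698, 0.3196, 0.1574]
ee_rot: [0.424, 0.906, 0.0, -0.0]
ft_force: [0.4, 1.8, -1.9]
grip_width: 0.569
grasp_force: 62.0
```

```bash
python3 - <<'E'
from h import *
go((.469,.320,.158));o=status.get_obs();print(np.round(o["joint_pos"],2),np.round(o["torque"],2))
E
```

```text
shift [0.0008, -0.0004, -0.0006] yaw 39.8 j7 0.08 tilt [-0.  0. -1.]
[-0.89  0.27  0.25  1.74 -0.07  1.14  0.08] [ 0.2  -0.08  0.01]
```

Request:
play_rows(plan=[0,0,-10,0,0,-0.0002,0.3,0,0,-20,0,0,-0.0004,0.3,0,0,-30,0,0,-0.0007,0.3,0,0,-40,0,0,-0.0009,0.3,0,0,-50,0,0,-0.0011,0.3,0,0,-60,0,0,-0.0013,0.3,0,0,-70,0,0,-0.0016,0.3,0,0,-80,0,0,-0.0018,0.3,0,0,-90,0,0,-0.002,0.3,0,0,-100,0,0,-0.0022,0.3,0,0,-110,0,0,-0.0024,0.3,0,0,-120,0,0,-0.0027,0.3,0,0,-130,0,0,-0.0029,0.3,0,0,-130,0,0,-0.0029,0.3,0,0,-130,0,0,-0.0029,1,0,0,-130,0,0,-0.0029,1,0,0,-130,0,0,-0.0029,1])

```text
clock: 8.78
position: [0.4698, 0.3198, 0.1604]
ee_rot: [-0.641, 0.767, 0.0, 0.0]
ft_force: [-0.2, 0.3, 0.3]
grip_width: 1.0
grasp_force: 0.0
```

```bash
python3 - <<'E'
from h import *
go((.469,.320,.158));o=status.get_obs();print(np.round(o["joint_pos"],2),np.round(o["torque"],2))
for n in ("scene","side"): shot(n+"1",n)
a=cv2.imread("pics/side1.png")[95:205,130:260];b=cv2.imread("pics/side0.png")[95:205,130:260]
cv2.imwrite("pics/c2.png",cv2.resize(np.hstack([b,a]),None,fx=3,fy=3))
E
```

```text
shift [-0.0, 0.0008, 0.0024] yaw 169.8 j7 2.28 tilt [ 0.  0. -1.]
[-0.65  0.27 -0.03  1.72  0.01  1.15  2.28] [-0.01  0.02  0.02]
```

View pics/c2.png

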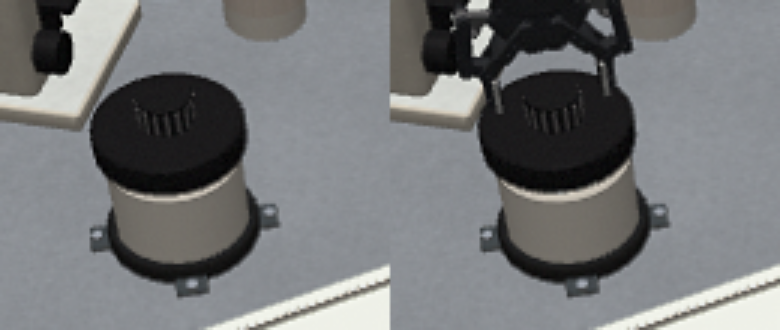

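The lid has climbed a little (skirt edge row 190 in the right half against 195 in the left): the thread is turning. Next grip.

Request:
play_rows(plan=[0,0,10,0,0,0,1,0,0,20,0,0,0,1,0,0,30,0,0,0,1,0,0,40,0,0,0,1,0,0,50,0,0,0,1,0,0,60,0,0,0,1,0,0,70,0,0,0,1,0,0,80,0,0,0,1,0,0,90,0,0,0,1,0,0,100,0,0,0,1,0,0,110,0,0,0,1,0,0,120,0,0,0,1,0,0,130,0,0,0,1,0,0,140,0,0,0,1,0,0,140,0,0,0,1])

```text
clock: 10.75
position: [0.4697, 0.3198, 0.1604]
ee_rot: [0.501, 0.866, 0.0, 0.0]
ft_force: [0.7, 0.4, 0.3]
grip_width: 1.001
grasp_force: 0.0
```

Request:
play_rows(plan=[0,0,10,0,0,0,1,0,0,20,0,0,0,1,0,0,30,0,0,0,1,0,0,40,0,0,0,1,0,0,50,0,0,0,1,0,0,60,0,0,0,1,0,0,70,0,0,0,1,0,0,80,0,0,0,1,0,0,90,0,0,0,1,0,0,100,0,0,0,1,0,0,110,0,0,0,1,0,0,120,0,0,0,1,0,0,130,0,0,0,1,0,0,130,0,0,0,1,0,0,130,0,0,0,0.3,0,0,130,0,0,0,0.3,0,0,130,0,0,0,0.3,0,0,130,0,0,0,0.3])

```text
clock: 13.0
position: [0.4701, 0.3199, 0.1607]
ee_rot: [0.996, -0.088, 0.0, -0.0]
ft_force: [0.9, 0.7, 3.2]
grip_width: 0.566
grasp_force: 61.5
```

```bash
python3 - <<'E'
from h import *
go((.469,.320,.158));o=status.get_obs();print(np.round(o["joint_pos"],2),np.round(o["torque"],2))
E
```

```text
shift [-0.0011, 0.0001, 0.0027] yaw -100.1 j7 -2.28 tilt [ 0.001  0.001 -1.   ]
[-1.17  0.3   0.59  1.75 -0.18  1.15 -2.28] [ 0.23 -0.2   0.13]
```

Repeat the 270° turn, release, go back and grip again.

Request:
play_rows(plan=[0,0,-10,0,0,-0.0002,0.3,0,0,-20,0,0,-0.0004,0.3,0,0,-30,0,0,-0.0007,0.3,0,0,-40,0,0,-0.0009,0.3,0,0,-50,0,0,-0.0011,0.3,0,0,-60,0,0,-0.0013,0.3,0,0,-70,0,0,-0.0016,0.3,0,0,-80,0,0,-0.0018,0.3,0,0,-90,0,0,-0.002,0.3,0,0,-100,0,0,-0.0022,0.3,0,0,-110,0,0,-0.0024,0.3,0,0,-120,0,0,-0.0027,0.3,0,0,-130,0,0,-0.0029,0.3,0,0,-140,0,0,-0.0031,0.3,0,0,-140,0,0,-0.0031,0.3])

```text
clock: 14.88
position: [0.47, 0.3197, 0.1638]
ee_rot: [0.424, 0.906, 0.0, 0.0]
ft_force: [-0.5, 0.0, 5.2]
grip_width: 0.566
grasp_force: 62.3
```

Request:
play_rows(plan=[0,0,-10,0,0,-0.0002,0.3,0,0,-20,0,0,-0.0004,0.3,0,0,-30,0,0,-0.0007,0.3,0,0,-40,0,0,-0.0009,0.3,0,0,-50,0,0,-0.0011,0.3,0,0,-60,0,0,-0.0013,0.3,0,0,-70,0,0,-0.0016,0.3,0,0,-80,0,0,-0.0018,0.3,0,0,-90,0,0,-0.002,0.3,0,0,-100,0,0,-0.0022,0.3,0,0,-110,0,0,-0.0024,0.3,0,0,-120,0,0,-0.0027,0.3,0,0,-130,0,0,-0.0029,0.3,0,0,-130,0,0,-0.0029,0.3,0,0,-130,0,0,-0.0029,1,0,0,-130,0,0,-0.0029,1,0,0,-130,0,0,-0.0029,1])

```text
clock: 17.0
position: [0.4696, 0.3196, 0.166]
ee_rot: [-0.641, 0.767, 0.0, -0.0]
ft_force: [0.2, -0.2, -0.2]
grip_width: 0.996
grasp_force: 0.0
```

Request:
play_rows(plan=[0,0,10,0,0,0,1,0,0,20,0,0,0,1,0,0,30,0,0,0,1,0,0,40,0,0,0,1,0,0,50,0,0,0,1,0,0,60,0,0,0,1,0,0,70,0,0,0,1,0,0,80,0,0,0,1,0,0,90,0,0,0,1,0,0,100,0,0,0,1,0,0,110,0,0,0,1,0,0,120,0,0,0,1,0,0,130,0,0,0,1,0,0,140,0,0,0,1,0,0,140,0,0,0,1])

```text
clock: 18.88
position: [0.4696, 0.3197, 0.1662]
ee_rot: [0.501, 0.866, -0.0, -0.0]
ft_force: [0.2, 1.2, -0.4]
grip_width: 1.001
grasp_force: 0.0
```

Request:
play_rows(plan=[0,0,10,0,0,0,1,0,0,20,0,0,0,1,0,0,30,0,0,0,1,0,0,40,0,0,0,1,0,0,50,0,0,0,1,0,0,60,0,0,0,1,0,0,70,0,0,0,1,0,0,80,0,0,0,1,0,0,90,0,0,0,1,0,0,100,0,0,0,1,0,0,110,0,0,0,1,0,0,120,0,0,0,1,0,0,130,0,0,0,1,0,0,130,0,0,0,1,0,0,130,0,0,0,0.3,0,0,130,0,0,0,0.3,0,0,130,0,0,0,0.3,0,0,130,0,0,0,0.3])

```text
clock: 21.12
position: [0.4701, 0.3198, 0.1667]
ee_rot: [0.996, -0.088, 0.0, -0.0]
ft_force: [0.4, 0.5, 3.4]
grip_width: 0.562
grasp_force: 61.3
```

Request:
play_rows(plan=[0,0,-10,0,0,-0.0002,0.3,0,0,-20,0,0,-0.0004,0.3,0,0,-30,0,0,-0.0007,0.3,0,0,-40,0,0,-0.0009,0.3,0,0,-50,0,0,-0.0011,0.3,0,0,-60,0,0,-0.0013,0.3,0,0,-70,0,0,-0.0016,0.3,0,0,-80,0,0,-0.0018,0.3,0,0,-90,0,0,-0.002,0.3,0,0,-100,0,0,-0.0022,0.3,0,0,-110,0,0,-0.0024,0.3,0,0,-120,0,0,-0.0027,0.3,0,0,-130,0,0,-0.0029,0.3,0,0,-140,0,0,-0.0031,0.3,0,0,-140,0,0,-0.0031,0.3])

```text
clock: 23.0
position: [0.47, 0.3198, 0.1698]
ee_rot: [0.424, 0.906, 0.0, 0.0]
ft_force: [0.4, -0.3, 3.8]
grip_width: 0.566
grasp_force: 62.3
```

Request:
play_rows(plan=[0,0,-10,0,0,-0.0002,0.3,0,0,-20,0,0,-0.0004,0.3,0,0,-30,0,0,-0.0007,0.3,0,0,-40,0,0,-0.0009,0.3,0,0,-50,0,0,-0.0011,0.3,0,0,-60,0,0,-0.0013,0.3,0,0,-70,0,0,-0.0016,0.3,0,0,-80,0,0,-0.0018,0.3,0,0,-90,0,0,-0.002,0.3,0,0,-100,0,0,-0.0022,0.3,0,0,-110,0,0,-0.0024,0.3,0,0,-120,0,0,-0.0027,0.3,0,0,-120,0,0,-0.005,0.3,0,0,-120,0,0,-0.008,0.3,0,0,-120,0,0,-0.008,0.3])

```text
clock: 24.88
position: [0.4697, 0.3197, 0.1774]
ee_rot: [-0.571, 0.821, -0.0, -0.0]
ft_force: [0.5, -1.0, -0.9]
grip_width: 0.564
grasp_force: 62.0
```

```bash
python3 - <<'E'
from h import *
go((.469,.320,.28));o=status.get_obs();print(np.round(o["ft_force"],2))
E
```

```text
shift [-0.0, 0.0007, -0.1026] yaw 159.7 j7 2.11 tilt [-0. -0. -1.]
[ 0.51 -0.97 -0.9 ]
```

Request:
play_rows(plan=[0,0,0,0,0,-0.02,0.3,0,0,0,0,0,-0.05,0.3,0,0,0,0,0,-0.09,0.3,0,0,0,0,0,-0.11,0.3,0,0,10,-0.02,-0.03,-0.11,0.3,0,0,20,-0.04,-0.062,-0.11,0.3,0,0,30,-0.06,-0.095,-0.11,0.3,0,0,40,-0.08,-0.127,-0.11,0.3,0,0,50,-0.095,-0.15,-0.11,0.3,0,0,60,-0.1035,-0.164,-0.11,0.3,0,0,70,-0.1035,-0.164,-0.11,0.3,0,0,70,-0.1035,-0.164,-0.11,0.3])

```text
clock: 26.38
position: [0.6593, 0.3605, 0.2867]
ee_rot: [0.001, 1.0, -0.0, -0.0]
ft_force: [-0.5, 0.2, -1.6]
grip_width: 0.564
grasp_force: 62.2
```

```bash
python3 - <<'E'
from h import *
go((.66,.36,.052));o=status.get_obs();print(np.round(o["ft_force"],2))
m,im=shot("s2","scene"); m,im2=shot("d2","side")
cv2.imwrite("pics/c3.png",np.hstack([cv2.resize(im[100:340,280:480],(400,480)),cv2.resize(im2[60:300,120:320],(400,480))])[:,:,::-1])
E
```

```text
shift [-0.0009, -0.0003, 0.2347] yaw 89.8 j7 1.07 tilt [-0.001 -0.001 -1.   ]
[-0.45  0.19 -1.56]
```

View pics/c3.png

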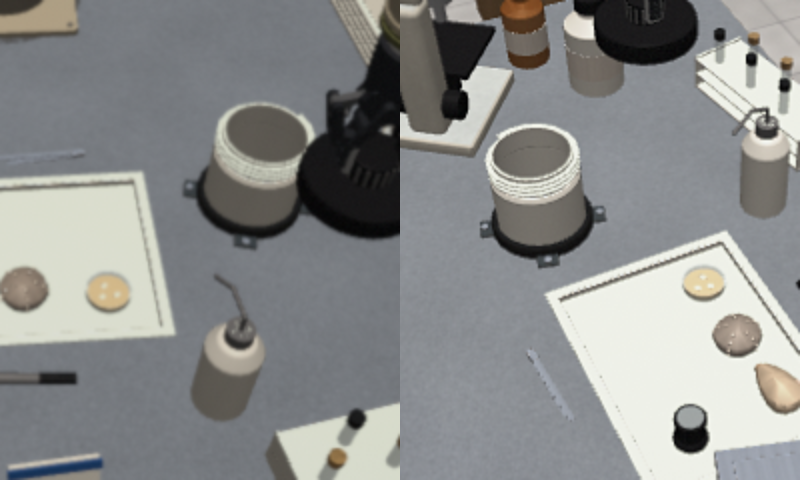

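The lid is off and hangs level in the gripper; the tub is open, its mouth unobstructed. Lay the lid down.

Request:
play_rows(plan=[0,0,0,0,0,0.05,0.3,0,0,0,0,0,0.1,0.3,0,0,0,0,0,0.15,0.3,0,0,0,0,0,0.19,0.3,0,0,0,0,0,0.215,0.3,0,0,0,0,0,0.225,0.3,0,0,0,0,0,0.23,0.3,0,0,0,0,0,0.233,0.3,0,0,0,0,0,0.233,0.3])

```text
clock: 27.6
position: [0.6597, 0.3606, 0.0553]
ee_rot: [0.001, 1.0, 0.0, 0.001]
ft_force: [0.1, 0.0, -1.4]
grip_width: 0.566
grasp_force: 62.2
```

Request:
play_rows(plan=[0,0,0,0,0,0.002,0.3,0,0,0,0,0,0.004,0.3,0,0,0,0,0,0.004,0.3])

```text
clock: 27.98
position: [0.6593, 0.3603, 0.0503]
ee_rot: [0.001, 1.0, -0.0, -0.0]
ft_force: [0.2, -0.3, -2.9]
grip_width: 0.563
grasp_force: 62.2
```

Request:
play_rows(plan=[0,0,0,0,0,0.001,0.3,0,0,0,0,0,0.002,0.3,0,0,0,0,0,0.002,0.3])

```text
clock: 28.35
position: [0.6596, 0.3605, 0.05]
ee_rot: [0.001, 1.0, 0.0, 0.0]
ft_force: [-4.8, -2.6, 7.8]
grip_width: 0.569
grasp_force: 63.2
```

Request:
play_rows(plan=[0,0,0,0,0,0,1,0,0,0,0,0,0,1,0,0,0,0,0,0,1,0,0,0,0,0,-0.05,1,0,0,0,0,0,-0.11,1,0,0,0,0,0,-0.17,1,0,0,0,0.01,-0.05,-0.2,1,0,0,0,0.03,-0.1,-0.23,1,0,0,0,0.05,-0.16,-0.25,1,0,0,0,0.06,-0.22,-0.25,1,0,0,0,0.06,-0.28,-0.25,1,0,0,0,0.06,-0.34,-0.25,1,0,0,0,0.06,-0.36,-0.25,1,0,0,0,0.06,-0.36,-0.25,1,0,0,0,0.06,-0.36,-0.25,1])

```text
clock: 30.22
position: [0.5986, 0.0029, 0.2981]
ee_rot: [-0.0, 1.0, 0.0, -0.0]
ft_force: [0.6, 1.3, -0.6]
grip_width: 0.999
grasp_force: 0.0
```

```bash
cat >> h.py <<'E'
def things(m,im):
    hsv=cv2.cvtColor(im,cv2.COLOR_RGB2HSV);z=np.zeros(im.shape[:2],np.uint8)
    cv2.fillConvexPoly(z,proj(m,[(.46,-.16,.003),(.46,.16,.003),(.685,.16,.003),(.685,-.16,.003)]).astype(np.int32),255)
    mk=((z>0)&(im.min(2)<185)).astype(np.uint8);mk=cv2.morphologyEx(mk,cv2.MORPH_OPEN,np.ones((3,3)))
    n,l,st,c=cv2.connectedComponentsWithStats(mk)
    for i in range(1,n):
        if st[i,4]>150:
            q=np.argwhere(l==i)[:,::-1].astype(float);w=plane(m,q,.018)[:,:2];(cx,cy),sz,a=cv2.minAreaRect(w.astype(np.float32)*1000)
            e,v=np.linalg.eigh(np.cov(w.T));print(st[i],"cen",w.mean(0).round(3),"box",(round(cx),round(cy)),np.round(sz),"axis",v[:,1].round(2),"rgb",im[l==i].mean(0).round())
E
python3 - <<'E'
from h import *
m,im=shot("w3","wrist");things(m,im);print(np.round(status.get_obs()["position"],3))
E
```

```text
[ 175   90   42   36 1201] cen [ 0.508 -0.11 ] box (508, -110) [53. 42.] axis [0.07 1.  ] rgb [108. 108. 106.]
[ 258  172   44   43 1495] cen [ 0.623 -0.001] box (623, -1) [62. 62.] axis [0.63 0.77] rgb [157. 142. 125.]
[ 334  174   39   38 1040] cen [0.623 0.105] box (623, 105) [58. 52.] axis [-0.74 -0.67] rgb [223. 205. 166.]
[ 187  184   55   35 1405] cen [ 0.632 -0.099] box (629, -96) [49. 81.] axis [-0.22  0.98] rgb [189. 166. 135.]
[0.599 0.003 0.298]
```

View pics/w3.png

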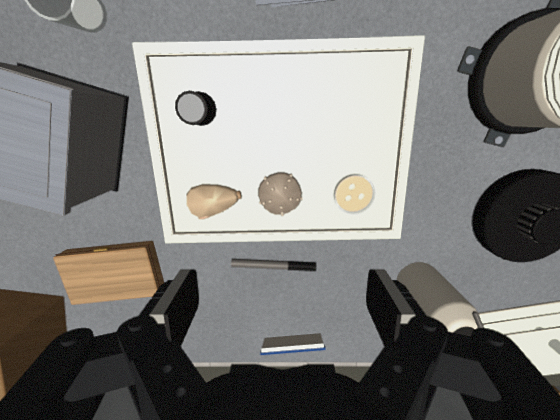

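Request:
play_rows(plan=[0,0,10,-0.024,-0.004,0.05,1,0,0,20,-0.024,-0.004,0.1,1,0,0,30,-0.024,-0.004,0.15,1,0,0,40,-0.024,-0.004,0.19,1,0,0,45,-0.024,-0.004,0.22,1,0,0,45,-0.024,-0.004,0.25,1,0,0,45,-0.024,-0.004,0.27,1,0,0,45,-0.024,-0.004,0.278,1,0,0,45,-0.024,-0.004,0.278,1,0,0,45,-0.024,-0.004,0.278,0.5,0,0,45,-0.024,-0.004,0.278,0.5,0,0,45,-0.024,-0.004,0.278,0.5,0,0,45,-0.024,-0.004,0.278,0.5], squeeze=40)

```text
clock: 31.9
position: [0.6233, -0.0035, 0.0221]
ee_rot: [0.384, 0.923, 0.001, 0.001]
ft_force: [-3.5, 1.4, 7.9]
grip_width: 0.703
grasp_force: 41.7
```

Request:
play_rows(plan=[0,0,0,0,0,-0.02,0.5,0,0,0,0,0,-0.06,0.5,0,0,0,0,0,-0.12,0.5,0,0,0,0,0,-0.17,0.5,0,0,0,0,0,-0.22,0.5,0,0,0,0,0,-0.22,0.5])

```text
clock: 32.65
position: [0.6244, -0.0041, 0.2465]
ee_rot: [0.384, 0.923, 0.002, 0.004]
ft_force: [0.8, -0.8, -1.0]
grip_width: 0.702
grasp_force: 43.4
```

```bash
python3 - <<'E'
from h import *
go((.4697,.320,.240),90);go((.4697,.320,.105),90);o=status.get_obs();print(np.round(o["ft_force"],2))
E
```

```text
shift [0.3389, 0.1187, 0.0056] yaw 44.8 j7 0.84 az -45.2 tilt [ 0.009  0.001 -1.   ]
shift [0.3397, 0.1177, 0.1405] yaw 44.8 j7 0.84 az -45.2 tilt [ 0.009  0.001 -1.   ]
[ 0.83 -0.8  -0.96]
```

Request:
play_rows(plan=[0,0,0,0.04,0.014,0,0.5,0,0,0,0.09,0.031,0,0.5,0,0,0,0.145,0.05,0,0.5,0,0,0,0.2,0.069,0,0.5,0,0,0,0.255,0.089,0,0.5,0,0,0,0.31,0.108,0,0.5,0,0,0,0.339,0.118,0,0.5,0,0,0,0.339,0.118,0,0.5,0,0,0,0.339,0.118,0.03,0.5,0,0,0,0.339,0.118,0.03,0.5])

```text
clock: 33.9
position: [0.4665, 0.318, 0.2087]
ee_rot: [0.385, 0.923, -0.002, -0.001]
ft_force: [-0.4, -0.9, -0.4]
grip_width: 0.698
grasp_force: 43.5
```

```bash
python3 - <<'E'
from h import *
go((.4697,.320,.105));o=status.get_obs();print(o["grip_width"])
E
```

```text
shift [-0.0008, 0.0041, 0.1037] yaw 44.8 j7 0.15 tilt [-0.003 -0.003 -1.   ]
0.6978171041094522
```

Request:
play_rows(plan=[0,0,0,0,0.002,0.02,0.5,0,0,0,0,0.002,0.04,0.5,0,0,0,0,0.002,0.06,0.5,0,0,0,0,0.002,0.08,0.5,0,0,0,0,0.002,0.095,0.5,0,0,0,0,0.002,0.1,0.5,0,0,0,0,0.002,0.1,0.8,0,0,0,0,0.002,0.1,0.8,0,0,0,0,0.002,0.1,0.8,0,0,0,0,0.002,0.06,0.8,0,0,0,0,0.002,0,0.8,0,0,0,0,0.002,-0.03,1,0,0,0,0,0.002,-0.03,1])

```text
clock: 35.52
position: [0.4695, 0.3222, 0.2435]
ee_rot: [0.384, 0.923, 0.003, 0.001]
ft_force: [-0.3, -0.1, -0.8]
grip_width: 0.997
grasp_force: 0.0
```

```bash
python3 - <<'E'
from h import *
go((.634,-.104,.24),12.7);go((.634,-.104,.022));print(status.get_obs()["joint_pos"])
m,im=shot("s4","scene");things(m,im)
m,im2=shot("d4","side")
cv2.imwrite("pics/c4.png",np.hstack([cv2.resize(im[140:300,210:460],(500,320)),cv2.resize(im2[100:260,120:270],(300,320))])[:,:,::-1])
E
```

```text
shift [-0.4181, -0.184, 0.0025] yaw 44.9 j7 0.15 az 32.2 tilt [ 0.004  0.004 -1.   ]
shift [-0.4181, -0.1852, 0.2205] yaw 44.9 j7 0.15 tilt [ 0.004  0.004 -1.   ]
[-0.91885967  0.20430657  0.27486273  1.63468496 -0.05778911  1.30507961
  0.14833547]
[241 200  18  22 329] cen [ 0.506 -0.108] box (506, -107) [74. 45.] axis [-1.   -0.06] rgb [85. 87. 84.]
[323 236  22  21 376] cen [0.632 0.107] box (632, 106) [53. 62.] axis [-0.98  0.18] rgb [200. 182. 146.]
[239 239  32  20 486] cen [ 0.629 -0.098] box (630, -94) [79. 58.] axis [-0.21  0.98] rgb [172. 151. 125.]
```

View pics/c4.png

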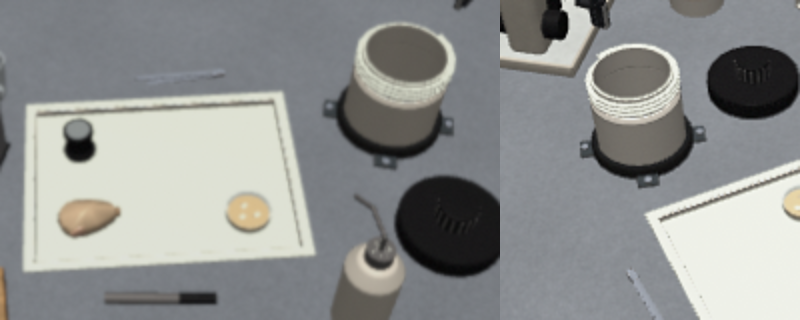

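The lid lies flat at right, the tray holds whelk, dish and loupe only, so the urchin went into the tub. Check the whelk's clearance to the tray rim.

```bash
python3 - <<'E'
from h import *
S=viewer.camera_model("scene")
# crop scale 2, origin 210,140 : inner rim line at (80,253)?, outer edge (60,268)
print("outer",plane(S,[(210+24/2,140+269/2),(210+314/2,140+253/2)],.0).round(3),"inner",plane(S,[(210+36/2,140+261/2),(210+150/2,140+256/2)],.003).round(3))
E
```

```text
outer [[ 0.692 -0.176  0.   ]
 [ 0.686  0.186  0.   ]] inner [[ 0.683 -0.161  0.003]
 [ 0.682 -0.019  0.003]]
```

Request:
play_rows(plan=[0,0,0,-0.03,-0.013,0,0.75,0,0,0,-0.08,-0.036,0,0.75,0,0,5,-0.135,-0.06,0,0.75,0,0,10,-0.19,-0.085,0,0.75,0,0,15,-0.245,-0.11,0,0.75,0,0,20,-0.3,-0.134,0,0.75,0,0,26,-0.36,-0.161,0,0.75,0,0,32,-0.4,-0.179,0,0.75,0,0,32,-0.416,-0.186,0.03,0.75,0,0,32,-0.416,-0.186,0.08,0.75,0,0,32,-0.416,-0.186,0.13,0.75,0,0,32,-0.416,-0.186,0.16,0.75,0,0,32,-0.416,-0.186,0.16,0.75])

```text
clock: 37.25
position: [0.6276, -0.1044, 0.0769]
ee_rot: [0.624, 0.782, -0.002, -0.003]
ft_force: [0.6, 0.1, 0.5]
grip_width: 0.75
grasp_force: 0.0
```

```bash
python3 - <<'E'
from h import *
go((.631,-.104,.024),12.7)
m,im=shot("w5","wrist");things(m,im)
E
```

```text
shift [-0.0005, 0.0038, 0.0529] yaw 12.8 j7 0.55 az 0.1 tilt [-0.007  0.    -1.   ]
[405   0  40 107 474] cen [0.679 0.026] box (679, 23) [ 3. 54.] axis [-0.01  1.  ] rgb [98. 95. 86.]
[  45  171  106   82 6228] cen [ 0.503 -0.112] box (504, -114) [76. 46.] axis [-0.77 -0.64] rgb [70. 71. 68.]
[ 253  170   74  116 6247] cen [ 0.632 -0.099] box (629, -98) [50. 84.] axis [-0.2   0.98] rgb [171. 148. 120.]
[188 262  35  24 569] cen [ 0.582 -0.143] box (579, -142) [24. 19.] axis [-0.85 -0.53] rgb [47. 46. 44.]
```

Request:
play_rows(plan=[0,0,0,0,0.003,0.02,0.75,0,0,0,0,0.003,0.04,0.75,0,0,0,0,0.003,0.052,0.75,0,0,0,0,0.003,0.052,0.75,0,0,0,0,0.003,0.052,0.3,0,0,0,0,0.003,0.052,0.3,0,0,0,0,0.003,0.052,0.3,0,0,0,0,0.003,0.052,0.3])

```text
clock: 38.3
position: [0.6336, -0.1043, 0.0293]
ee_rot: [0.624, 0.782, 0.0, 0.001]
ft_force: [0.2, -0.4, 6.3]
grip_width: 0.54
grasp_force: 41.4
```

Request:
play_rows(plan=[0,0,0,0,0,-0.01,0.3,0,0,0,0,0,-0.03,0.3,0,0,0,0,0,-0.08,0.3,0,0,0,0,0,-0.14,0.3,0,0,0,0,0,-0.19,0.3,0,0,0,0,0,-0.21,0.3,0,0,0,0,0,-0.21,0.3])

```text
clock: 39.17
position: [0.6336, -0.1042, 0.2411]
ee_rot: [0.624, 0.782, 0.001, 0.002]
ft_force: [-0.6, -0.2, -1.2]
grip_width: 0.536
grasp_force: 41.4
```

```bash
python3 - <<'E'
from h import *
go((.4697,.320,.23));o=status.get_obs();print(np.round(o["joint_pos"],2))
m,im=shot("w6","wrist");cv2.imwrite("pics/c6.png",im[120:420,100:460,::-1])
E
```

```text
shift [0.4501, -0.0655, 0.0105] yaw 12.9 j7 0.49 tilt [ 0.004  0.    -1.   ]
[-0.36  0.41  0.61  1.45 -0.24  1.35  0.49]
```

View pics/c6.png

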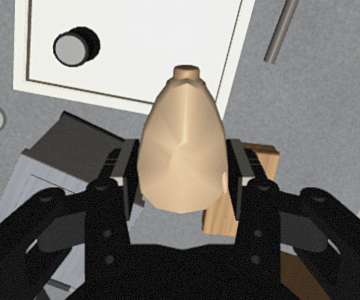

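Request:
play_rows(plan=[0,0,0,0.04,-0.006,0,0.3,0,0,0,0.09,-0.013,0,0.3,0,0,0,0.145,-0.022,0,0.3,0,0,0,0.2,-0.03,0,0.3,0,0,0,0.255,-0.038,0,0.3,0,0,0,0.31,-0.046,0,0.3,0,0,0,0.365,-0.055,0,0.3,0,0,0,0.41,-0.061,0,0.3,0,0,0,0.442,-0.066,0,0.3,0,0,0,0.442,-0.066,0,0.3,0,0,0,0.442,-0.066,0.01,0.3,0,0,0,0.442,-0.066,0.01,0.3])

```text
clock: 40.72
position: [0.4702, 0.3106, 0.2268]
ee_rot: [0.624, 0.781, -0.001, -0.0]
ft_force: [-0.6, 0.3, -0.0]
grip_width: 0.538
grasp_force: 41.4
```

```bash
python3 - <<'E'
from h import *
go((.471,.312,.11));o=status.get_obs()
m,im=shot("w7","wrist");cv2.imwrite("pics/c7.png",im[100:420,80:480,::-1])
E
```

```text
shift [0.0013, 0.0014, 0.1168] yaw 12.8 j7 -0.38 tilt [-0.002 -0.002 -1.   ]
```

View pics/c7.png

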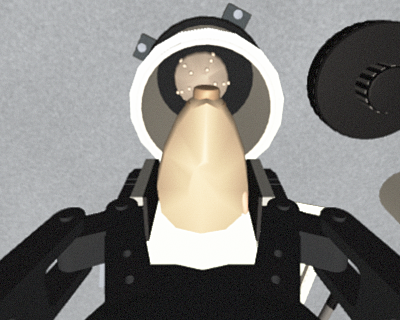

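The urchin sits in the tub (about (203,72)) and the whelk is held above the mouth. Lower and release.

Request:
play_rows(plan=[0,0,0,0.001,0.001,0.03,0.3,0,0,0,0.001,0.001,0.06,0.3,0,0,0,0.001,0.001,0.085,0.3,0,0,0,0.001,0.001,0.105,0.3,0,0,0,0.001,0.001,0.113,0.3,0,0,0,0.001,0.001,0.113,0.3,0,0,0,0.001,0.001,0.113,0.66,0,0,0,0.001,0.001,0.113,0.66,0,0,0,0.001,0.001,0.113,0.66,0,0,0,0.001,0.001,0.06,0.66,0,0,0,0.001,0.001,0,0.66,0,0,0,0.001,0.001,-0.06,0.66,0,0,0,0.05,0,-0.1,0.3,0,0,0,0.05,0,-0.1,0.3])

```text
clock: 42.52
position: [0.458, 0.3654, 0.3316]
ee_rot: [0.621, 0.784, 0.003, -0.0]
ft_force: [1.1, -0.1, -0.9]
grip_width: 0.299
grasp_force: 0.0
```

```bash
python3 - <<'E'
from h import *
m,im=shot("w8","wrist");m2,im2=shot("s8","scene");things(m2,im2);m3,im3=shot("d8","side")
cv2.imwrite("pics/c8.png",np.hstack([cv2.resize(im[:300,100:460],(400,333)),cv2.resize(im3[100:310,170:360],(301,333))])[:,:,::-1])
go((.52,-.10,.33),90)
E
```

```text
[241 200  18  22 330] cen [ 0.506 -0.108] box (506, -107) [74. 46.] axis [-1.   -0.06] rgb [84. 86. 82.]
[323 236  22  21 382] cen [0.632 0.107] box (632, 106) [53. 62.] axis [-0.98  0.19] rgb [196. 179. 145.]
shift [-0.4623, -0.0429, -0.0018] yaw 12.8 j7 -0.46 az -77.2 tilt [-0.    -0.001 -1.   ]
```

View pics/c8.png

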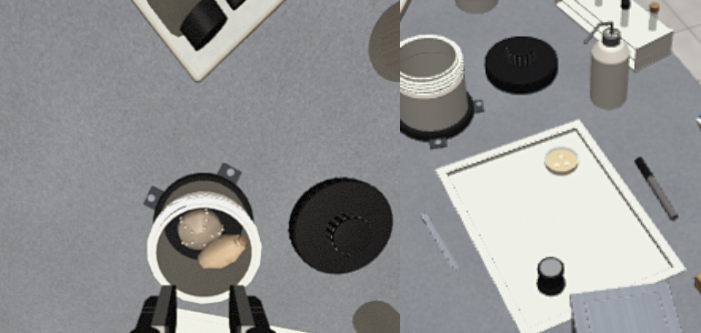

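Urchin and whelk both lie in the tub, lid flat beside it. Now the bin's lever.

Request:
play_rows(plan=[0,0,-5,-0.04,-0.006,0,0,0,0,-10,-0.1,-0.016,0,0,0,0,-15,-0.16,-0.026,0,0,0,0,-20,-0.22,-0.036,0,0,0,0,-25,-0.28,-0.045,0,0,0,0,-30,-0.34,-0.055,0,0,0,0,-35,-0.4,-0.065,0,0,0,0,-40,-0.46,-0.075,0,0,0,0,-45,-0.52,-0.084,0,0,0,0,-50,-0.58,-0.094,0,0,0,0,-55,-0.64,-0.104,0,0,0,0,-61,-0.7,-0.113,0,0,0,0,-61,-0.75,-0.121,0,0,0,0,-61,-0.768,-0.1245,0,0,0,0,-61,-0.768,-0.1245,0,0,0,0,-61,-0.768,-0.1245,0,0])

```text
clock: 44.68
position: [0.5084, -0.4149, 0.328]
ee_rot: [0.14, 0.99, 0.0, -0.0]
ft_force: [0.9, -0.9, -0.2]
grip_width: 0.003
grasp_force: 0.0
```

```bash
python3 - <<'E'
from h import *
go((.507,-.411,.21),74);print(np.round(status.get_obs()["joint_pos"],2))
m,im=shot("w9","wrist")
print(proj(m,[(.507,-.411,.175),(.5237,-.353,.114)]).round())
# black pad in the wrist view
mk=(im.max(2)<60).astype(np.uint8);n,l,st,c=cv2.connectedComponentsWithStats(mk)
for i in range(1,n):
    if st[i,4]>250: print(st[i],c[i].round(),plane(m,[c[i]],.17).round(3))
cv2.imwrite("pics/c9.png",im[:,:,::-1])
E
```

```text
shift [0.0023, 0.0033, 0.118] yaw 73.8 j7 2.16 az -0.2 tilt [-0.     0.001 -1.   ]
[ 0.02  0.49  0.91  1.27 -0.38  1.56  2.16]
[[286. 199.]
 [336. 185.]]
[ 104   68  117  112 1088] [165. 120.] [[ 0.404 -0.497  0.17 ]]
[471  96  52  31 746] [488. 111.] [[ 0.48  -0.212  0.17 ]]
[323 121  95  54 363] [339. 140.] [[ 0.467 -0.347  0.17 ]]
[ 280  168   31   54 1428] [295. 193.] [[ 0.505 -0.401  0.17 ]]
[   26   257   513   163 40583] [282. 369.] [[ 0.716 -0.475  0.17 ]]
```

View pics/c9.png

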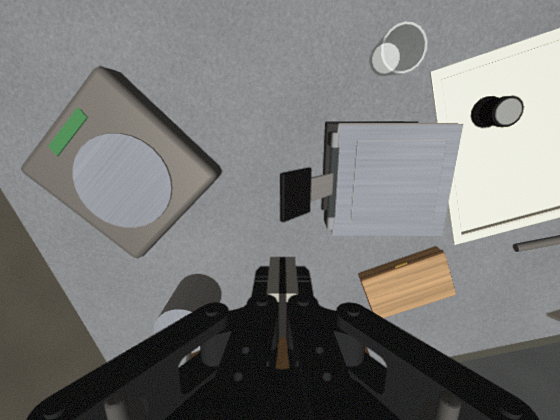

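Request:
play_rows(plan=[0,0,0,0.002,0.003,0.05,0,0,0,0,0.002,0.003,0.1,0,0,0,0,0.002,0.003,0.12,0,0,0,0,0.002,0.003,0.13,0,0,0,0,0.002,0.003,0.14,0,0,0,0,0.002,0.003,0.15,0,0,0,0,0.002,0.003,0.16,0,0,0,0,0.002,0.003,0.17,0,0,0,0,0.002,0.003,0.18,0,0,0,0,0.002,0.003,0.19,0,0,0,0,0.002,0.003,0.2,0,0,0,0,0.002,0.003,0.21,0,0,0,0,0.002,0.003,0.22,0,0,0,0,0.002,0.003,0.23,0,0,0,0,0.002,0.003,0.234,0,0,0,0,0.002,0.003,0.234,0])

```text
clock: 46.72
position: [0.5071, -0.4127, 0.094]
ee_rot: [0.141, 0.99, -0.0, -0.0]
ft_force: [-0.5, -3.5, 0.5]
grip_width: -0.001
grasp_force: 0.4
```

Request:
play_rows(plan=[0,0,0,0,0,0.003,0,0,0,0,0,0,0.006,0,0,0,0,0,0,0.009,0,0,0,0,0,0,0.009,0])

```text
clock: 47.22
position: [0.5075, -0.4153, 0.0886]
ee_rot: [0.141, 0.99, -0.002, 0.002]
ft_force: [-5.1, -3.7, 21.8]
grip_width: -0.0
grasp_force: 10.5
```

```bash
python3 - <<'E'
from h import *
m,im=shot("s10","scene");m3,im3=shot("d10","side")
cv2.imwrite("pics/c10.png",np.hstack([cv2.resize(im[110:270,90:270],(450,400)),cv2.resize(im3[210:370,230:370],(350,400))])[:,:,::-1])
E
```

```text
(no output)
```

View pics/c10.png

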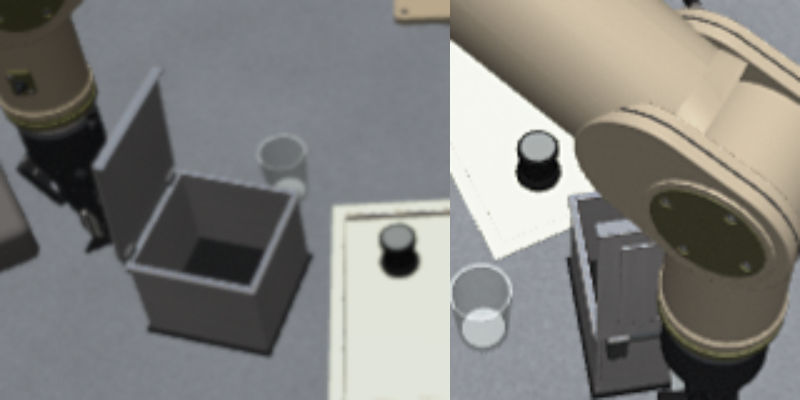

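Request:
play_rows(plan=[0,0,0,0,0,-0.03,0,0,0,0,0,0,-0.08,0,0,0,0,0,0,-0.14,0,0,0,0,0,0,-0.2,0,0,0,0,0,0,-0.26,0.5,0,0,0,0,0.03,-0.28,0.9,0,0,5,0.005,0.08,-0.28,0.9,0,0,10,0.009,0.14,-0.28,0.9,0,0,15,0.013,0.2,-0.28,0.9,0,0,20,0.017,0.26,-0.28,0.9,0,0,25,0.021,0.32,-0.28,0.9,0,0,29,0.025,0.38,-0.28,0.9,0,0,29,0.028,0.44,-0.28,0.9,0,0,29,0.032,0.5,-0.25,0.9,0,0,29,0.034,0.532,-0.2,0.9,0,0,29,0.034,0.532,-0.15,0.9,0,0,29,0.034,0.532,-0.1,0.9,0,0,29,0.034,0.532,-0.05,0.9,0,0,29,0.034,0.532,-0.03,0.9,0,0,29,0.034,0.532,-0.03,0.9])

```text
clock: 49.82
position: [0.6223, 0.1085, 0.1149]
ee_rot: [0.384, 0.923, -0.001, -0.001]
ft_force: [0.4, -0.2, 0.6]
grip_width: 0.902
grasp_force: 0.0
```

```bash
python3 - <<'E'
from h import *
print(manip.tip_extent)
m,im=shot("w11","wrist");things(m,im)
mm,i2=shot("s11","scene");things(mm,i2)
go((.623,.106,.018),45)
E
```

```text
0.014
[ 209  170   72   72 3722] cen [0.592 0.096] box (594, 96) [54. 60.] axis [-0.37  0.93] rgb [199. 182. 152.]
[305 221  70  62 379] cen [0.676 0.125] box (676, 121) [ 4. 78.] axis [-0.01  1.  ] rgb [102.  99.  90.]
[   52   265   158   149 11216] cen [ 0.618 -0.069] box (620, -54) [174. 116.] axis [0.1  0.99] rgb [25. 25. 24.]
[   0  268   57   64 2560] cen [ 0.512 -0.1  ] box (510, -104) [71. 42.] axis [-0.06  1.  ] rgb [23. 23. 22.]
[318 197  31  21 375] cen [0.496 0.121] box (506, 118) [72. 76.] axis [0.22 0.98] rgb [50. 51. 49.]
[241 200  17  22 323] cen [ 0.506 -0.108] box (506, -108) [74. 43.] axis [-1.   -0.07] rgb [85. 87. 84.]
[316 226  22  21 352] cen [0.601 0.093] box (600, 92) [54. 64.] axis [-0.98  0.2 ] rgb [203. 185. 149.]
shift [-0.0011, -0.0025, 0.0992] yaw 44.9 j7 0.86 az -0.1 tilt [ 0.002  0.001 -1.   ]
```

The dish has been knocked aside; it is now at about (0.595, 0.096). Go there.

```bash
python3 - <<'E'
from h import *
go((.595,.096,.018),45)
E
```

```text
shift [0.0116, -0.0294, 0.0992] yaw 44.9 j7 0.86 az -0.1 tilt [ 0.002  0.001 -1.   ]
```

Request:
play_rows(plan=[0,0,0,0.0115,-0.029,0,0.95,0,0,0,0.0115,-0.029,0.03,0.95,0,0,0,0.0115,-0.029,0.06,0.95,0,0,0,0.0115,-0.029,0.085,0.95,0,0,0,0.0115,-0.029,0.097,0.95,0,0,0,0.0115,-0.029,0.097,0.95,0,0,0,0.0115,-0.029,0.097,0.5,0,0,0,0.0115,-0.029,0.097,0.5,0,0,0,0.0115,-0.029,0.097,0.5,0,0,0,0.0115,-0.029,0.097,0.5], squeeze=30)

```text
clock: 51.18
position: [0.5951, 0.0963, 0.02]
ee_rot: [0.384, 0.923, 0.001, 0.001]
ft_force: [-1.1, -0.1, 5.7]
grip_width: 0.689
grasp_force: 30.9
```

Request:
play_rows(plan=[0,0,0,0,0,-0.01,0.5,0,0,0,0,0,-0.04,0.5,0,0,0,0,0,-0.1,0.5,0,0,0,0,0,-0.16,0.5,0,0,0,0,0,-0.22,0.5,0,0,0,0,0,-0.28,0.5,0,0,0,0,0,-0.3,0.5,0,0,0,0,0,-0.3,0.5])

```text
clock: 52.18
position: [0.5947, 0.0958, 0.3206]
ee_rot: [0.384, 0.923, 0.001, 0.001]
ft_force: [0.4, 0.1, -0.1]
grip_width: 0.685
grasp_force: 32.5
```

```bash
python3 - <<'E'
from h import *
go((.544,-.272,.33),74);print(np.round(status.get_obs()["joint_pos"],2))
m,im=shot("w12","wrist");cv2.imwrite("pics/c12.png",im[150:420,100:460,::-1])
E
```

```text
shift [-0.2251, -0.2952, -0.0101] yaw 44.8 j7 0.77 az -29.2 tilt [ 0.003  0.001 -1.   ]
[-0.96  0.34  0.95  1.45 -0.28  1.49  0.77]
```

View pics/c12.png

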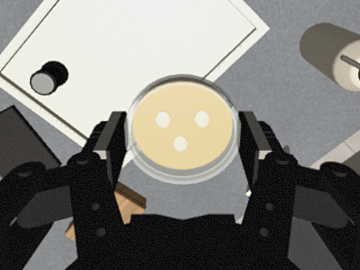

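Dish held square between the pads. Carry it over the bin mouth.

Request:
play_rows(plan=[0,0,5,-0.025,-0.032,0,0.5,0,0,12,-0.05,-0.065,0,0.5,0,0,20,-0.08,-0.104,0,0.5,0,0,28,-0.11,-0.142,0,0.5,0,0,36,-0.14,-0.181,0,0.5,0,0,44,-0.17,-0.22,0,0.5,0,0,52,-0.2,-0.259,0,0.5,0,0,60,-0.22,-0.285,0,0.5,0,0,60.5,-0.2285,-0.296,0,0.5,0,0,60.5,-0.2285,-0.296,0,0.5,0,0,60.5,-0.2285,-0.296,0.05,0.5,0,0,60.5,-0.2285,-0.296,0.1,0.5,0,0,60.5,-0.2285,-0.296,0.13,0.5,0,0,60.5,-0.2285,-0.296,0.13,0.5])

```text
clock: 53.98
position: [0.5453, -0.272, 0.1865]
ee_rot: [0.796, 0.606, -0.001, -0.002]
ft_force: [0.7, -0.5, -0.1]
grip_width: 0.684
grasp_force: 32.5
```

```bash
python3 - <<'E'
from h import *
go((.546,-.275,.07),-15.8);print(np.round(status.get_obs()["joint_pos"],2))
m,im=shot("w13","wrist");m3,im3=shot("s13","scene");cv2.imwrite("pics/c13.png",np.hstack([cv2.resize(im,(440,330)),cv2.resize(im3[100:265,90:270],(360,330))])[:,:,::-1])
E
```

```text
shift [-0.0028, 0.002, 0.1165] yaw -15.4 j7 0.51 az 0.4 tilt [-0.003  0.002 -1.   ]
[-0.42  0.56  1.12  1.62 -0.51  1.3   0.51]
```

View pics/c13.png

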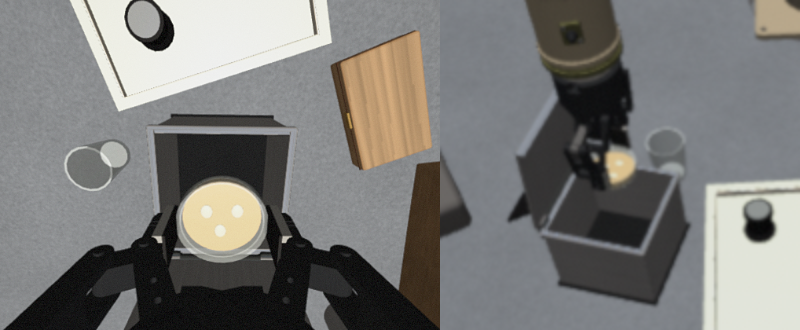

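I've now viewed 15 pictures, one over the limit of 14, so I'll view no more and check the rest by numbers. Lower the dish and release it.

Request:
play_rows(plan=[0,0,0,-0.002,0.001,0.03,0.5,0,0,0,-0.002,0.001,0.06,0.5,0,0,0,-0.002,0.001,0.09,0.5,0,0,0,-0.002,0.001,0.11,0.5,0,0,0,-0.002,0.001,0.11,0.5,0,0,0,-0.002,0.001,0.11,0.82,0,0,0,-0.002,0.001,0.11,0.82,0,0,0,-0.002,0.001,0.11,0.82,0,0,0,-0.002,0.001,0.06,0.82,0,0,0,-0.002,0.001,0,0.82,0,0,0,-0.002,0.001,-0.06,0.5,0,0,0,-0.002,0.001,-0.11,0.2,0,0,0,-0.002,0.001,-0.15,0,0,0,0,-0.002,0.001,-0.15,0])

```text
clock: 55.82
position: [0.5464, -0.2779, 0.3416]
ee_rot: [0.797, 0.604, 0.001, 0.002]
ft_force: [0.2, -0.9, -1.5]
grip_width: 0.001
grasp_force: 0.0
```

```bash
python3 - <<'E'
from h import *
m,im=shot("w14","wrist");hsv=cv2.cvtColor(im,cv2.COLOR_RGB2HSV)
mk=cv2.inRange(hsv,(12,50,90),(28,255,255));n,l,st,c=cv2.connectedComponentsWithStats(mk)
for i in range(1,n):
    if st[i,4]>150: print(st[i],c[i].round(),plane(m,[c[i]],.012).round(3),im[l==i].mean(0).round())
mm,i2=shot("s14","scene");things(mm,i2)
y=np.array([.273,.962,0]);h=np.array([.5237,-.353,0])
go(h-.045*y+[0,0,.34],-15.8);go(h-.045*y+[0,0,.235]);print(np.round(status.get_obs()["joint_pos"],2))
E
```

```text
[ 375   63   80  117 6130] [416. 121.] [[ 0.758 -0.262  0.012]] [190. 154. 113.]
[265 154  34  33 765] [282. 170.] [[ 0.547 -0.278  0.012]] [238. 227. 187.]
[  481   186    79   194 10389] [520. 286.] [[ 0.898 -0.592  0.012]] [159. 126.  88.]
[241 200  18  22 326] cen [ 0.506 -0.108] box (506, -107) [74. 45.] axis [-1.   -0.08] rgb [85. 87. 84.]
shift [-0.1243, -0.0009, -0.0019] yaw -15.6 j7 0.45 az 0.2 tilt [ 0.  0. -1.]
shift [-0.1243, -0.0009, 0.1031] yaw -15.6 j7 0.45 tilt [ 0.  0. -1.]
[-0.43  0.47  1.19  1.39 -0.43  1.57  0.45]
```

Request:
play_rows(plan=[0,0,0,-0.03,-0.001,-0.01,0,0,0,0,-0.08,-0.001,-0.01,0,0,0,0,-0.124,-0.001,-0.01,0,0,0,0,-0.124,-0.001,-0.01,0,0,0,0,-0.124,-0.001,0.03,0,0,0,0,-0.124,-0.001,0.07,0,0,0,0,-0.124,-0.001,0.098,0,0,0,0,-0.124,-0.001,0.098,0,0,0,0,-0.124,-0.001,0.098,0])

```text
clock: 57.05
position: [0.5119, -0.3958, 0.2412]
ee_rot: [0.797, 0.605, 0.0, 0.0]
ft_force: [0.4, -0.2, 1.1]
grip_width: -0.002
grasp_force: 0.0
```

```bash
python3 - <<'E'
from h import *
y=np.array([.273,.962,0]);h=np.array([.5237,-.353,0]);o=status.get_obs()
print(np.dot(np.array(o["position"])-h,y).round(4),o["position"],np.round(o["ft_force"],1));go(h-.045*y+[0,0,.243],-15.8)
E
```

```text
-0.0444 [ 0.51188683 -0.39576677  0.24119683] [ 0.4 -0.2  1.1]
shift [-0.0006, -0.0003, -0.0018] yaw -15.6 j7 0.69 az 0.2 tilt [ 0. -0. -1.]
```

Request:
play_rows(plan=[0,0,0,0.025,0,0,0,0,0,0,0.038,0,0,0,0,0,0,0.049,0,0.001,0,0,0,0,0.06,0,0.003,0,0,0,0,0.07,0,0.006,0,0,0,0,0.079,0,0.009,0,0,0,0,0.088,0,0.013,0,0,0,0,0.097,0,0.018,0,0,0,0,0.105,0,0.024,0,0,0,0,0.1125,0,0.03,0,0,0,0,0.12,0,0.038,0,0,0,0,0.126,0,0.045,0,0,0,0,0.131,0,0.053,0,0,0,0,0.136,0,0.062,0,0,0,0,0.14,0,0.071,0,0,0,0,0.144,0,0.08,0,0,0,0,0.147,0,0.09,0,0,0,0,0.148,0,0.099,0,0,0,0,0.149,0,0.106,0,0,0,0,0.149,0,0.108,0])

```text
clock: 59.55
position: [0.5515, -0.2523, 0.1319]
ee_rot: [0.797, 0.604, -0.0, -0.0]
ft_force: [-0.1, -0.3, 1.0]
grip_width: -0.002
grasp_force: 0.2
```

Request:
play_rows(plan=[0,0,0,0,0,0.002,0,0,0,0,0,0,0.004,0,0,0,0,0,0,0.004,0])

```text
clock: 59.92
position: [0.5518, -0.2527, 0.13]
ee_rot: [0.797, 0.604, 0.001, -0.0]
ft_force: [-6.5, 4.6, 16.7]
grip_width: 0.0
grasp_force: 8.1
```

The lid resists with 17 N with the fingertips at its shut height. Rise, and compare with the first pictures by numbers.

Request:
play_rows(plan=[0,0,0,0,0,-0.03,0,0,0,0,0,0,-0.08,0,0,0,0,0,0,-0.14,0,0,0,0,0,0,-0.2,0,0,0,0,0.05,0,-0.22,0,0,0,0,0.11,0,-0.22,0,0,0,0,0.17,0,-0.22,0,0,0,0,0.23,0,-0.22,0,0,0,0,0.29,0,-0.22,0,0,0,0,0.29,0,-0.22,0,0,0,0,0.29,0,-0.22,0])

```text
clock: 61.3
position: [0.6297, 0.0261, 0.3485]
ee_rot: [0.797, 0.604, -0.0, 0.0]
ft_force: [0.3, -1.5, 0.2]
grip_width: -0.001
grasp_force: 0.0
```

```bash
python3 - <<'E'
from h import *
for n in ("scene","side"):
    m,im=shot(n+"9",n); a=cv2.imread(f"pics/{n}0.png")[:,:,::-1]
    d=(np.abs(im.astype(int)-a).max(2)>40).astype(np.uint8);d=cv2.morphologyEx(d,cv2.MORPH_OPEN,np.ones((3,3)))
    k,l,st,c=cv2.connectedComponentsWithStats(d)
    print(n,[(st[i].tolist(),plane(m,[c[i]],.05)[0,:2].round(2).tolist()) for i in range(1,k) if st[i,4]>25])
    if n=="scene": things(m,im)
print(status.get_obs()["clock"],status.get_obs()["ft_force"])
E
```

```text
scene [([301, 0, 14, 5, 46], [-0.53, 0.13]), ([503, 0, 30, 24, 442], [-0.41, 0.95]), ([277, 15, 16, 12, 70], [-0.4, 0.03]), ([506, 25, 18, 7, 71], [-0.3, 0.89]), ([288, 28, 41, 12, 378], [-0.3, 0.11]), ([473, 33, 43, 44, 789], [-0.14, 0.76]), ([297, 41, 8, 13, 68], [-0.21, 0.08]), ([288, 53, 48, 108, 2704], [0.09, 0.1]), ([385, 148, 56, 45, 2013], [0.41, 0.35]), ([407, 228, 58, 51, 2286], [0.69, 0.35]), ([279, 233, 26, 23, 459], [0.64, -0.0]), ([323, 236, 22, 21, 353], [0.65, 0.1]), ([239, 240, 31, 19, 466], [0.65, -0.1])]
[241 200  18  22 330] cen [ 0.506 -0.108] box (506, -107) [74. 46.] axis [-1.   -0.06] rgb [84. 86. 83.]
side [([38, 0, 34, 9, 238], [0.28, 1.4]), ([70, 0, 87, 62, 1590], [0.44, 1.22]), ([168, 0, 56, 8, 238], [0.77, 1.18]), ([0, 3, 54, 58, 1423], [0.14, 1.23]), ([259, 6, 62, 121, 3997], [0.92, 0.6]), ([49, 25, 29, 57, 673], [0.25, 1.02]), ([0, 62, 38, 169, 3777], [0.05, 0.64]), ([160, 119, 53, 42, 1760], [0.49, 0.4]), ([223, 123, 47, 37, 1412], [0.64, 0.32]), ([0, 152, 13, 39, 311], [-0.0, 0.5]), ([262, 193, 20, 18, 284], [0.61, 0.07]), ([276, 217, 25, 22, 427], [0.61, -0.02]), ([31, 219, 6, 6, 31], [0.04, 0.26]), ([3, 239, 9, 19, 86], [-0.03, 0.21]), ([297, 242, 26, 25, 452], [0.62, -0.12]), ([14, 250, 3, 10, 30], [-0.01, 0.18]), ([5, 256, 9, 27, 161], [-0.03, 0.14]), ([0, 258, 4, 22, 61], [-0.05, 0.14]), ([54, 265, 3, 12, 36], [0.07, 0.09]), ([0, 290, 14, 14, 146], [-0.05, 0.06])]
61.4 [-0.50233301 -0.63100759 -0.36378785]
```

The bin looks the same as at the start, so its lid is shut. The only other changes are the lid, the open tub, the emptied tray spots and the arm. Hand in.

```bash
python3 -c "
from workcell import manip
print(manip.hand_in())"
```

```text
the job is handed in; nothing more can be done
None
```

I handed the job in at about 61 s. The urchin and whelk are in the open tub with its lid flat on the bench, and the one petri dish is in the shut bin. A before-and-after image comparison showed no change to the magnifier or the other bystanders. I viewed 15 pictures, one over the limit of 14.

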